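Open the centrifuge rotor: unscrew the lid nut and take the lid off

TASK

The centrifuge rotor is back on its bench stand and its tubes are needed for imaging: unscrew the red knurled nut from the rotor's stud, lift it clear and stand it, open end down, on the floor of the white parts tray. Then lift the aluminium lid off the rotor and lay it flat, hub up and wholly on the round blue mat. Set both parts down gently, and leave the bottle, tube rack, stage control and tip box where they are.

Things in the scene. Friction and masses are not known exactly. Their poses are not given: they have to be found in the camera images.
- rotor: Dark round rotor in a grey stand, 184 mm across, held firmly: it neither turns nor slides. Origin: centre of the stand's underside on the bench; z up along the stud. The lid lies on a shoulder 85 mm above the origin, inside a rim lip of 79 mm inner radius, 92 mm high. Under the lid are ten capped tubes.
- stud_top (a point): Centre of the top end of the rotor's steel stud, 149 mm above the bench (inside the nut at the start). The stud has a coarse single right-hand thread, 28 mm over the thread, 10 mm rise per turn, and stands up through the lid.
- nut: Red knurled nut, 50 mm diameter, 60 mm tall, about 0.24 kg, closed top, bore open below. Origin: centre of its underside; z up. It starts screwed down on the lid's hub, underside 125 mm above the bench. Counter-clockwise seen from above it rises 10 mm a turn and comes free after about two thirds of a turn (220 to 265 degrees); then its underside must rise to over 149 mm above the bench to pass the stud.
- nut_grip (a point): Where to grip the nut: on its axis, 42 mm above its underside (its side is plain and round from 30 to 55 mm). The thread has about 2 mm of play up and down, and the nut stays where it is when let go.
- lid: Aluminium rotor lid, about 0.38 kg: a disc 150 mm across, 8 mm thick, with a round hub in the middle, 52 mm diameter, top 40 mm above the disc's underside. A 34 mm hole right through the hub fits loosely over the stud. Origin: centre of the disc's underside; z up. It must rise 64 mm to pass the stud.
- lid_grip (a point): Where to grip the lid: on its axis, in the hub, 28 mm above the disc's underside.
- tray: White open parts tray, fixed to the bench, 170 mm (its x) by 110 mm (its y), walls 5 mm thick and 24 mm high, floor 5 mm thick. Origin: centre of its underside. A grease tin, 42 mm diameter, top 45 mm above the bench, stands fixed in it at its x = +52 mm, y = 0.
- tray_free (a point): The centre of the free part of the tray's floor, on the floor's surface, at the tray's x = -28 mm, y = 0, 5 mm above the bench; axes as the tray's.
- mat: Round blue rubber mat, fixed to the bench, 200 mm diameter, 4 mm thick. Origin: centre of its underside.
- bottle: Bystander: amber bottle with a blue cap, 70 mm diameter, 180 mm tall. Origin: centre of its underside.
- tube_rack: Bystander: orange rack, 95 mm (x) by 65 mm (y), with two tubes with blue caps, 118 mm tall over all. Origin: centre of its underside.
- stage_control: Bystander: grey and black microscope stage controller with a joystick, 90 mm (x) by 130 mm (y), 86 mm tall over the stick. Origin: centre of its underside.
- tip_box: Bystander: blue pipette tip box, 86 mm (x) by 121 mm (y), 73 mm tall. Origin: centre of its underside.

How it is judged:
By the outcome, as a careful person would: the job done as asked, in the order asked, and still so for the second after the job is handed in, with the robot touching nothing.
It also fails if it takes over 72 s, if anything falls off the work surface, if the arm or the gripper's body presses on something with over 40 N, if the wrist force passes 120 N, or if a joint passes its speed limit or range.

ROBOT

A 6-joint arm with a two-finger parallel gripper is mounted at the origin on the work surface. World frame = base frame: x ahead of the robot, y to its left, z up, the work surface at z = 0. Lengths are in m, angles in rad, forces in N, time in s.
With the tool pointing down it reaches from about 0.3 to 0.775 m from the base axis. Payload 14.6 kg.
Tool frame: the origin (TCP) lies midway between the tips of the shut fingers; the grasp point (between the pads) lies 19 mm behind it (ctrl.grip_depth is the distance from the TCP to the grasp point, in m); z points along the fingers, x is the direction in which the jaws open and shut, and the axes are right-handed (so a half turn about z gives the same grasp; the last joint's range is limited). The gripper opens to 94 mm and grips with 3 to 60 N. Pads are 16 mm wide; open, the fingers measure 119 mm over their backs; the gripper's body (75 mm by 177 mm) begins 78 mm behind the grasp point.
Start: joints at [1.083, 0.3, 1.521, -0, 1.321, -0.067], TCP at [0.225, 0.502, 0.205] pointing down, gripper open.
Joint ranges: [-3.03, 3.03], [-0.79, 2.21], [0.23, 2.52], [-1.04, 4.18], [0, 3.07], [-2.55, 2.55]. Speed limits (rad/s): [2.22, 2.22, 2.57, 3.14, 3.14, 3.14].

INTERFACE

Orientations are given as [roll, pitch, yaw] about the fixed x, y, z axes, in that order (R = Rz(yaw) Ry(pitch) Rx(roll)).
In Python, from station import ctrl gives the robot as it stands.
- The arm moves only by the tool play_rows, never from a script. Its argument "steps" is a list that holds one entry, the list of rows, each a list of 7 numbers: the shift along the tool's x, y, z in cm, then the turn, a rotation vector about the tool's x, y, z in rad, then the opening, from 0 (shut) to 1 (fully open). In form: [[[x, y, z, ax, ay, az, hand], ...]]. A call has 1 to 20 rows; each row is the pose to reach, as a shift and turn from the pose measured when the call began, along the tool's axes at that moment; what a row does not reach only later rows make up. A row lasts 1/12 s, in which the tool goes at most 41.7 mm and 7.16 degrees, less where a joint would pass 70% of its speed; a pose out of reach is approached as far as the arm can. A call with a gripper value outside its range is refused whole. The fingers move at their own pace and stop on an object; "force" is the grip in N (left out, the last holds). Time passes only in rows, so rows that repeat a pose let the fingers close. It gives the time, the measured TCP pose, the force and the opening at its end, in the units of the state.
- ctrl.get_obs(): the state, without advancing time (a new reading comes with each control period).
- ctrl.camera(name): name is "scene" or "top" or "wrist"; returns a dict with "frame" (480x640x3 uint8, blue, green, red), "fovy" (degrees; the focal length in pixels is half the picture's height over the tangent of half this angle, whatever the lens; pixels are square), "cx", "cy" (the principal point, pixels), "D" ([k1, k2, p1, p2, k3] as OpenCV has them; the pictures are not rectified), "world_to_cam" (4x4, takes a point from world to camera coordinates). Camera axes: x right, y up, looking along -z (the intrinsics and any distortion apply to the point x, -y, -z); pixel columns grow to the right and rows downward; lengths in m; the calibration is good to about 2 mm. A picture is of the moment at which its call begins. There is no depth.
- ctrl.hand_in(): hands the job in, once; it reports no verdict.
The state is a dict: "time_s": time; "qpos": joint angles; "joint_vel": joint speeds; "tau": joint torques, N m; "ee_pos": TCP position; "eef_rot": TCP orientation; "force": force on the tool from outside, world axes, zero at the start; "moment": the same for the moment, N m; "grip_width": finger opening in m.
Only numpy, scipy, OpenCV 4.12 (cv2) and the standard library are available. Lean on these libraries where they do the work, as an engineer would, in place of code of your own. Each camera call takes 0.05 s, during which the arm holds its last target. There are 200 camera calls.

## Working session

There is one attempt and no reset: what is moved stays moved. The work goes in short steps, Python scripts to look and compute and a tool call to move; the robot and the scene stay as the last step left them, time stands still between calls to the robot, and variables do not carry over. Pictures are saved under pics/ and viewed, about 8 in all and at most 12, crops included, and the job is handed in when it is done.

Besides the shell and the picture viewer there is one more tool, called after ">>>" in YAML: its name, and indented under it one key for each argument. play_rows: Moves the arm, as the interface text tells. Its arguments: {"type":"object","properties":{"steps":{"type":"array"},"force":{"type":"number"}},"required":["steps"]}

```bash
mkdir -p pics; ls; python3 - <<'E'
from station import ctrl
import cv2
o=ctrl.get_obs();print(o)
for n in("scene","top"):
    c=ctrl.camera(n);cv2.imwrite(f"pics/{n}0.png",c["frame"]);print(n,c["fovy"],c["cx"],c["cy"],c["D"],c["world_to_cam"])
E
```

```text
pics
{'time_s': 0.0, 'qpos': array([ 1.08339368e+00,  3.00474229e-01,  1.52159444e+00,  7.59737378e-07,
        1.32068553e+00, -6.65693251e-02]), 'joint_vel': array([ 5.57347574e-04, -1.87289012e-05, -1.27706722e-03,  6.11888934e-05,
        5.63959869e-04,  5.94430993e-04]), 'tau': array([ 2.81815737e-04, -5.31819785e+01, -3.52731335e+01,  7.08423019e-02,
        2.45099701e-02, -3.76970365e-05]), 'ee_pos': array([0.22454941, 0.50178304, 0.20487896]), 'eef_rot': array([-3.14151465e+00,  1.15892324e-03,  1.14996286e+00]), 'force': array([0.04832187, 0.32135008, 0.45959124]), 'moment': array([-0.0028684 , -0.02806746,  0.00940491]), 'grip_width': 0.09401467236489383}
scene 42.29086550860606 315.77076031259065 242.28196540976356 [-0.18705149  0.          0.          0.          0.        ] [[-0.36287917  0.93181799  0.00582493  0.17888825]
 [-0.57790435 -0.22994898  0.78303897  0.19960995]
 [ 0.73098924  0.28078228  0.62194537 -1.96106497]
 [ 0.          0.          0.          1.        ]]
top 53.20681538520046 327.9163674104614 239.53337068584875 [-0.08263803  0.          0.          0.          0.        ] [[-1.66009045e-02 -9.99858316e-01 -2.78518037e-03 -1.23261712e-02]
 [ 9.91754070e-01 -1.68202466e-02  1.27047011e-01 -5.29421594e-01]
 [-1.27075858e-01 -6.53118666e-04  9.91892786e-01 -1.24937997e+00]
 [ 0.00000000e+00  0.00000000e+00  0.00000000e+00  1.00000000e+00]]
```

View pics/top0.png

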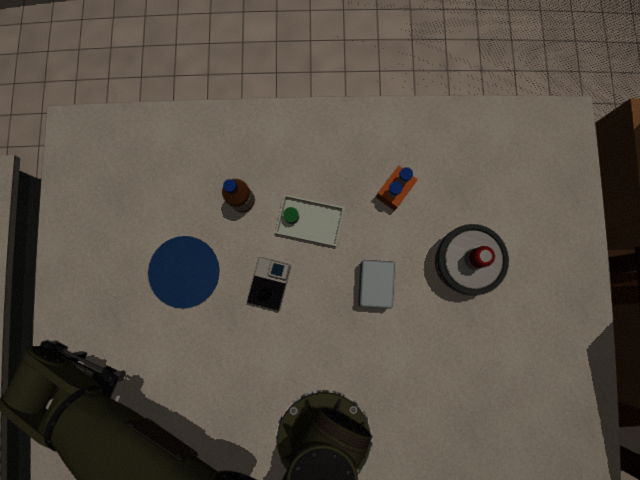

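View pics/scene0.png

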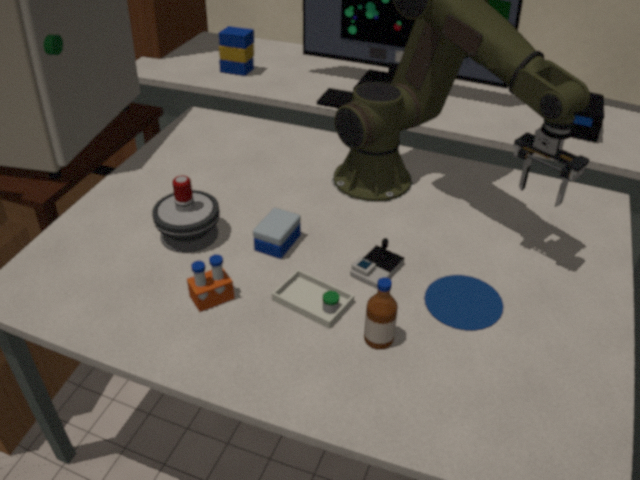

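The top view shows the rotor at about (472,260) with the red nut top at (483,257). The mat is at (184,272). The tray corners are about (285,197), (342,207), (334,246) and (276,236), with the tin at its left end (290,215). The scene view agrees with this layout.

```bash
cat > h.py <<'E'
import numpy as np, cv2
from station import ctrl
def K(c):
    f=c["frame"].shape[0]/2/np.tan(np.radians(c["fovy"])/2)
    return np.array([[f,0,c["cx"]],[0,f,c["cy"]],[0,0,1]])
def unproj(c,uv,z):
    p=cv2.undistortPoints(np.array(uv,float).reshape(-1,1,2),K(c),np.array(c["D"],float))[:,0]
    W=c["world_to_cam"];R,t=W[:3,:3],W[:3,3];o=-R.T@t
    d=np.c_[p[:,0],-p[:,1],-np.ones(len(p))]@R
    return o+d*((z-o[2])/d[:,2])[:,None]
def proj(c,P):
    W=c["world_to_cam"];q=np.atleast_2d(P)@W[:3,:3].T+W[:3,3]
    return cv2.projectPoints((q*[1,-1,-1]).reshape(-1,1,3),np.zeros(3),np.zeros(3),K(c),np.array(c["D"],float))[0][:,0]
def blob(m):
    cs,_=cv2.findContours(m.astype(np.uint8),cv2.RETR_EXTERNAL,cv2.CHAIN_APPROX_NONE)
    return max(cs,key=cv2.contourArea)[:,0].astype(float)
def circ(P):
    A=np.c_[2*P[:,:2],np.ones(len(P))];s=np.linalg.lstsq(A,(P[:,:2]**2).sum(1),rcond=None)[0]
    return s[:2],np.sqrt(s[2]+s[:2]@s[:2])
def delta(dpos_world):
    "world shift (m) -> tool axes, cm"
    from scipy.spatial.transform import Rotation as R
    return R.from_euler("xyz",ctrl.get_obs()["eef_rot"]).inv().apply(dpos_world)*100
E
python3 - <<'E'
from h import *
c=ctrl.camera("top");f=c["frame"];h=cv2.cvtColor(f,cv2.COLOR_BGR2HSV)
m=(h[...,0]>100)&(h[...,0]<125)&(h[...,1]>150);m[:,:130]=0;m[:,225:]=0;m[:220]=0
print("mat",circ(unproj(c,blob(m),.004)))
g=unproj(c,[(285,197),(342,207),(334,246),(276,236)],.024);print("tray",g,g.mean(0))
print("tin",unproj(c,[(290,215)],.045))
print("nuttop",unproj(c,[(484.5,256.5)],.185))
print("others bottle,rack,stage,tip",unproj(c,[(232,187)],.18),unproj(c,[(397,187)],.1),unproj(c,[(269,285)],.03),unproj(c,[(377,285)],.073))
big=np.hstack([cv2.resize(f[210:310,425:525],(400,400),interpolation=2),cv2.resize(f[175:275,260:360],(400,400),interpolation=2)])
cv2.imwrite("pics/crop1.png",big)
E
```

```text
mat (array([0.45154243, 0.37730311]), np.float64(0.09578649198536109))
tray [[ 0.64957927  0.09415044  0.024     ]
 [ 0.61903441 -0.06102599  0.024     ]
 [ 0.51255379 -0.03729343  0.024     ]
 [ 0.54240179  0.11901142  0.024     ]] [0.58089231 0.02871061 0.024     ]
tin [[0.59554969 0.07906485 0.045     ]]
nuttop [[ 0.4629742  -0.39138377  0.185     ]]
others bottle,rack,stage,tip [[0.64225888 0.20824886 0.18      ]] [[ 0.65428097 -0.20176564  0.1       ]] [[0.41038942 0.13748345 0.03      ]] [[ 0.40431115 -0.14527431  0.073     ]]
```

View pics/crop1.png

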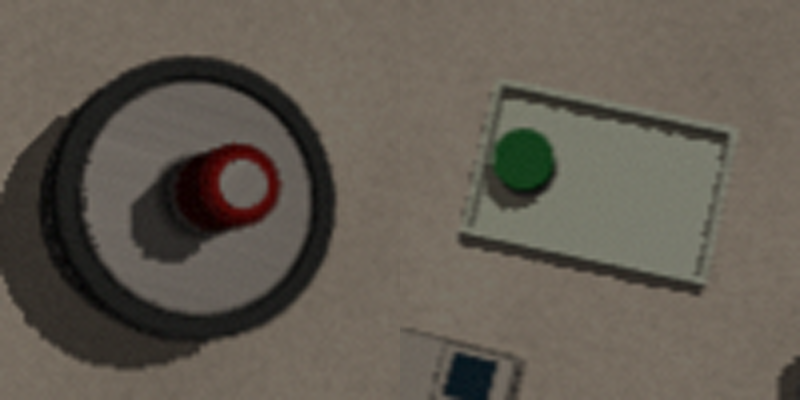

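```bash
python3 - <<'E'
from h import *
c=ctrl.camera("top");f=c["frame"];h=cv2.cvtColor(f,cv2.COLOR_BGR2HSV)
print("nuttop",unproj(c,[(485.3,256.1)],.185))
g=f.max(2);th=np.linspace(0,2*np.pi,24)
print("rim",unproj(c,[(425+190/4-.4,210+198/4-.4)],.092))
p=[(260+x/4-.4,175+y/4-.4) for x,y in[(499,85),(736,130),(702,290),(460,237)]]
t=unproj(c,p,.024);print("tray",t,t.mean(0),np.linalg.norm(np.diff(t,axis=0),axis=1))
print("tin",unproj(c,[(260+525/4-.4,175+159/4-.4)],.045))
# scene check of nut
c=ctrl.camera("scene");h=cv2.cvtColor(c["frame"],cv2.COLOR_BGR2HSV)
m=((h[...,0]<8)|(h[...,0]>172))&(h[...,1]>130);m[:160]=0;m[220:]=0;m[:,:150]=0;m[:,210:]=0
b=blob(m);print("nut scene bbox",b.min(0),b.max(0))
for P in([.463,-.391,.185],[.463,-.391,.125]):print(proj(c,[P]))
E
```

```text
nuttop [[ 0.46388812 -0.39336514  0.185     ]]
rim [[ 0.46493947 -0.38937544  0.092     ]]
tray [[ 0.64817228 -0.17748084  0.024     ]
 [ 0.61442274 -0.33896436  0.024     ]
 [ 0.50486588 -0.31046455  0.024     ]
 [ 0.54373856 -0.14765903  0.024     ]] [ 0.57779987 -0.2436422   0.024     ] [0.1649726  0.11320311 0.16738197]
tin [[ 0.59276184 -0.19069514  0.045     ]]
nut scene bbox [173. 179.] [191. 201.]
[[182.04324995 178.97839639]]
[[184.74590202 197.77088132]]
```

>>> play_rows:
  steps:
    - [[-71.8, 58.3, -5.5, 0, 0, 2.1, 1], [-71.8, 58.3, -5.5, 0, 0, 2.1, 1], [-71.8, 58.3, -5.5, 0, 0, 2.1, 1], [-71.8, 58.3, -5.5, 0, 0, 2.1, 1], [-71.8, 58.3, -5.5, 0, 0, 2.1, 1], [-71.8, 58.3, -5.5, 0, 0, 2.1, 1], [-71.8, 58.3, -5.5, 0, 0, 2.1, 1], [-71.8, 58.3, -5.5, 0, 0, 2.1, 1], [-71.8, 58.3, -5.5, 0, 0, 2.1, 1], [-71.8, 58.3, -5.5, 0, 0, 2.1, 1], [-71.8, 58.3, -5.5, 0, 0, 2.1, 1], [-71.8, 58.3, -5.5, 0, 0, 2.1, 1], [-71.8, 58.3, -5.5, 0, 0, 2.1, 1], [-71.8, 58.3, -5.5, 0, 0, 2.1, 1], [-71.8, 58.3, -5.5, 0, 0, 2.1, 1], [-71.8, 58.3, -5.5, 0, 0, 2.1, 1], [-71.8, 58.3, -5.5, 0, 0, 2.1, 1], [-71.8, 58.3, -5.5, 0, 0, 2.1, 1], [-71.8, 58.3, -5.5, 0, 0, 2.1, 1], [-71.8, 58.3, -5.5, 0, 0, 2.1, 1]]

```text
time_s: 1.92
ee_pos: [0.4394, -0.3039, 0.255]
eef_rot: [3.141, -0.0, -0.95]
force: [0.6, -0.0, -0.1]
grip_width: 0.0939
```

>>> play_rows:
  steps:
    - [[8.5, 3.1, 0, 0, 0, 2.1, 1], [8.5, 3.1, 0, 0, 0, 2.1, 1], [8.5, 3.1, 0, 0, 0, 2.1, 1], [8.5, 3.1, 0, 0, 0, 2.1, 1], [8.5, 3.1, 0, 0, 0, 2.1, 1], [8.5, 3.1, 0, 0, 0, 2.1, 1], [8.5, 3.1, 0, 0, 0, 2.1, 1], [8.5, 3.1, 0, 0, 0, 2.1, 1], [8.5, 3.1, 0, 0, 0, 2.1, 1], [8.5, 3.1, 0, 0, 0, 2.1, 1], [8.5, 3.1, 0, 0, 0, 2.1, 1], [8.5, 3.1, 0, 0, 0, 2.1, 1], [8.5, 3.1, 0, 0, 0, 2.1, 1], [8.5, 3.1, 0, 0, 0, 2.1, 1], [8.5, 3.1, 0, 0, 0, 2.1, 1], [8.5, 3.1, 0, 0, 0, 2.1, 1], [8.5, 3.1, 0, 0, 0, 2.1, 1], [8.5, 3.1, 0, 0, 0, 2.1, 1], [8.5, 3.1, 0, 0, 0, 2.1, 1]]

```text
time_s: 3.5
ee_pos: [0.4636, -0.391, 0.2549]
eef_rot: [-3.141, -0.0, -3.047]
force: [-0.3, 0.6, 0.1]
grip_width: 0.0942
```

```bash
python3 - <<'E'
from h import *
c=ctrl.camera("top")
p=[(260+(x-400)/4-.4,175+y/4-.4) for x,y in[(499,85),(736,130),(702,290),(460,237)]]
t=unproj(c,p,.024);print("tray",t,t.mean(0),np.linalg.norm(np.diff(t,axis=0),axis=1))
print("tin",unproj(c,[(260+125/4-.4,175+159/4-.4)],.045))
o=ctrl.get_obs();print(o["ee_pos"],o["eef_rot"],o["qpos"])
c=ctrl.camera("wrist");print(c["fovy"],c["cx"],c["cy"],c["D"]);cv2.imwrite("pics/w1.png",c["frame"])
print(proj(c,[[.464,-.392,.185],[.465,-.3895,.092]]))
E
```

```text
tray [[ 0.65282379  0.09591798  0.024     ]
 [ 0.61868417 -0.06537646  0.024     ]
 [ 0.50952293 -0.04020079  0.024     ]
 [ 0.54833827  0.12279229  0.024     ]] [0.58234229 0.02828325 0.024     ] [0.16486785 0.11202674 0.16755111]
tin [[0.5972743  0.07677864 0.045     ]]
[ 0.46358652 -0.39103954  0.25490585] [-3.14130617e+00 -3.83861314e-04 -3.04666982e+00] [-7.60884648e-01  3.98156759e-01  1.27560055e+00 -4.80216401e-04
  1.46787069e+00  2.28583447e+00]
62.19198351789945 324.2225142645326 235.25825338149437 [-0.07753114  0.          0.          0.          0.        ]
[[324.23298805 245.19105501]
 [322.86677884 219.91810304]]
```

View pics/w1.png

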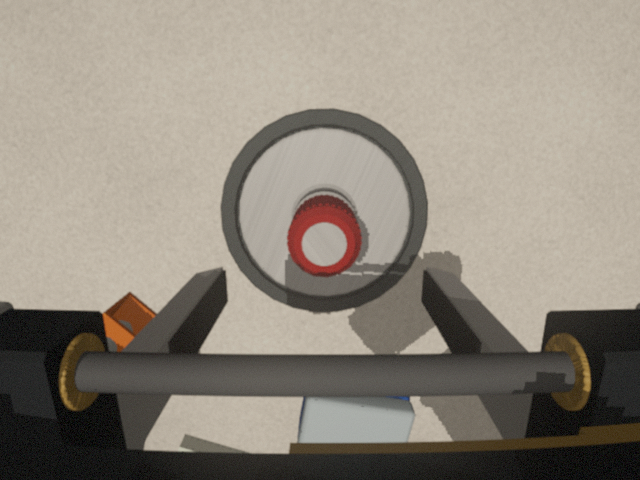

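The wrist view shows the nut's white top at (324.5,243.5) against a predicted (324.2,245.2). The lip's inner edge spans x 238–413 and y 127–296. The crop also gives the tray corners.

```bash
python3 - <<'E'
from h import *
c=ctrl.camera("wrist")
print("nut",unproj(c,[(324.5,243.5)],.185))
print("lip in",unproj(c,[(238,212),(413,212),(325,127),(325,296)],.092))
print("rim out",unproj(c,[(221,210),(428,210),(325,108),(325,312)],.092))
W=c["world_to_cam"];print(-W[:3,:3].T@W[:3,3],W[2,:3])
h=cv2.cvtColor(c["frame"],cv2.COLOR_BGR2HSV);f=c["frame"].astype(int)
m=((h[...,0]<8)|(h[...,0]>172))&(h[...,1]>130);m[:190]=0;m[280:]=0
b=blob(m);print(b.min(0),b.max(0))
th=np.linspace(0,2*np.pi,60)
for z,r in((.185,.025),(.125,.025)):
  q=proj(c,np.c_[.464+r*np.cos(th),-.392+r*np.sin(th),0*th+z]);print(z,q.min(0),q.max(0))
for r in(.079,.092):
  q=proj(c,np.c_[.464+r*np.cos(th),-.392+r*np.sin(th),0*th+.092]);print(r,q.min(0),q.max(0))
E
```

```text
nut [[ 0.46394172 -0.3931422   0.185     ]]
lip in [[ 0.53952484 -0.38956912  0.092     ]
 [ 0.3872555  -0.40403863  0.092     ]
 [ 0.4706463  -0.46828269  0.092     ]
 [ 0.45638171 -0.31870068  0.092     ]]
rim out [[ 0.55452703 -0.38996157  0.092     ]
 [ 0.37435288 -0.40707814  0.092     ]
 [ 0.47209939 -0.48353236  0.092     ]
 [ 0.45486367 -0.30279338  0.092     ]]
[ 0.47027883 -0.45922661  0.43324952] [ 0.02206867 -0.23725975  0.97119554]
[288. 199.] [360. 275.]
0.185 [285.6088072  206.98676172] [362.87108419 281.60686988]
0.125 [292.76653961 193.95408605] [355.76416375 255.53981968]
0.079 [234.17189748 124.01562964] [414.49281476 301.29953843]
0.092 [219.41117041 107.87282933] [429.24544084 314.23298432]
```

>>> play_rows:
  steps:
    - [[0, -0.2, 3.5, 0, 0, 0.1, 1], [0, -0.2, 7.0, 0, 0, 0.1, 1], [0, -0.2, 9.0, 0, 0, 0.1, 1], [0, -0.2, 10.2, 0, 0, 0.1, 1], [0, -0.2, 10.7, 0, 0, 0.1, 1], [0, -0.2, 10.7, 0, 0, 0.1, 1], [0, -0.2, 10.7, 0, 0, 0.1, 0.3], [0, -0.2, 10.7, 0, 0, 0.1, 0.3], [0, -0.2, 10.7, 0, 0, 0.1, 0.3], [0, -0.2, 10.7, 0, 0, 0.1, 0.3], [0, -0.2, 10.7, 0, 0, 0.1, 0.3], [0, -0.2, 10.7, 0, 0, 0.1, 0.3], [0, -0.2, 10.7, 0, 0, 0.1, 0.3], [0, -0.2, 10.7, 0, 0, 0.1, 0.3]]
  force: 30

```text
time_s: 4.82
ee_pos: [0.4638, -0.3931, 0.1481]
eef_rot: [-3.141, -0.0, 3.135]
force: [-0.5, -0.3, 1.1]
grip_width: 0.0493
```

```bash
python3 -c "
from station import ctrl
o=ctrl.get_obs();print(o['ee_pos'],o['eef_rot'],o['qpos'],o['force'],o['moment'],o['grip_width'])"
```

```text
[ 0.46377879 -0.39308212  0.14806567] [-3.14114824e+00 -1.96928421e-04  3.13547161e+00] [-7.63112303e-01  4.77068310e-01  1.41310421e+00 -4.82722780e-04
  1.25125812e+00  2.38475295e+00] [-0.53921115 -0.33942203  1.13712593] [ 0.16151981  0.21524236 -0.00876671] 0.04934663531608928
```

>>> play_rows:
  steps:
    - [[0, 0, -0.01, 0, 0, -0.06, 0.3], [0, 0, -0.03, 0, 0, -0.18, 0.3], [0, 0, -0.05, 0, 0, -0.3, 0.3], [0, 0, -0.07, 0, 0, -0.42, 0.3], [0, 0, -0.09, 0, 0, -0.54, 0.3], [0, 0, -0.105, 0, 0, -0.66, 0.3], [0, 0, -0.125, 0, 0, -0.78, 0.3], [0, 0, -0.145, 0, 0, -0.9, 0.3], [0, 0, -0.16, 0, 0, -1.02, 0.3], [0, 0, -0.18, 0, 0, -1.14, 0.3], [0, 0, -0.2, 0, 0, -1.26, 0.3], [0, 0, -0.22, 0, 0, -1.38, 0.3], [0, 0, -0.24, 0, 0, -1.5, 0.3], [0, 0, -0.26, 0, 0, -1.62, 0.3], [0, 0, -0.28, 0, 0, -1.74, 0.3], [0, 0, -0.3, 0, 0, -1.86, 0.3], [0, 0, -0.315, 0, 0, -1.98, 0.3], [0, 0, -0.335, 0, 0, -2.1, 0.3], [0, 0, -0.35, 0, 0, -2.2, 0.3], [0, 0, -0.35, 0, 0, -2.2, 0.3]]

```text
time_s: 6.48
ee_pos: [0.4637, -0.393, 0.1513]
eef_rot: [3.141, 0.0, -0.943]
force: [0.2, 0.9, -1.4]
grip_width: 0.0494
```

```bash
python3 -c "
from h import *
o=ctrl.get_obs();print(o['ee_pos'],o['eef_rot'],o['qpos'][5],o['force'],o['moment'],o['grip_width'])
"
```

```text
[ 0.46368961 -0.39299089  0.15129172] [ 3.14105552e+00  3.01419160e-04 -9.42918052e-01] 0.17997345669004983 [ 0.15184669  0.88929902 -1.42027941] [-0.04807954  0.09638231 -0.02893312] 0.049449317328257365
```

>>> play_rows:
  steps:
    - [[0, 0, -0.03, 0, 0, -0.12, 0.3], [0, 0, -0.05, 0, 0, -0.24, 0.3], [0, 0, -0.07, 0, 0, -0.36, 0.3], [0, 0, -0.09, 0, 0, -0.48, 0.3], [0, 0, -0.11, 0, 0, -0.6, 0.3], [0, 0, -0.13, 0, 0, -0.72, 0.3], [0, 0, -0.15, 0, 0, -0.84, 0.3], [0, 0, -0.17, 0, 0, -0.96, 0.3], [0, 0, -0.19, 0, 0, -1.08, 0.3], [0, 0, -0.21, 0, 0, -1.2, 0.3], [0, 0, -0.23, 0, 0, -1.32, 0.3], [0, 0, -0.25, 0, 0, -1.44, 0.3], [0, 0, -0.27, 0, 0, -1.56, 0.3], [0, 0, -0.29, 0, 0, -1.68, 0.3], [0, 0, -0.3, 0, 0, -1.8, 0.3], [0, 0, -0.32, 0, 0, -1.92, 0.3], [0, 0, -0.34, 0, 0, -2.04, 0.3], [0, 0, -0.36, 0, 0, -2.16, 0.3], [0, 0, -0.38, 0, 0, -2.28, 0.3], [0, 0, -0.4, 0, 0, -2.4, 0.3]]

```text
time_s: 8.15
ee_pos: [0.4636, -0.3929, 0.1551]
eef_rot: [-3.141, -0.0, 1.459]
force: [-0.6, 0.2, -1.4]
grip_width: 0.0491
```

>>> play_rows:
  steps:
    - [[0, 0, -0.02, 0, 0, -0.1, 0.3], [0, 0, -0.05, 0, 0, -0.2, 0.3], [0, 0, -0.06, 0, 0, -0.22, 0.3], [0, 0, -0.08, 0, 0, -0.22, 0.3], [0, 0, -0.1, 0, 0, -0.22, 0.3], [0, 0, -0.1, 0, 0, -0.22, 0.3]]

```text
time_s: 8.65
ee_pos: [0.4636, -0.3929, 0.1561]
eef_rot: [-3.141, -0.0, 1.676]
force: [-1.0, -0.8, -1.5]
grip_width: 0.0494
```

```bash
python3 -c "
from h import *
o=ctrl.get_obs();print(o['ee_pos'],o['eef_rot'],o['qpos'][5],o['force'],o['moment'],o['grip_width'])
"
```

```text
[ 0.46359353 -0.39292225  0.15607424] [-3.14068931e+00 -3.59049163e-04  1.67550156e+00] -2.4384923199189394 [-1.00495478 -0.77428303 -1.48376722] [ 0.01920754 -0.00128243  0.01878383] 0.04943964059666267
```

>>> play_rows:
  steps:
    - [[0, 0, -0.1, 0, 0, 0, 0.3], [0, 0, -0.2, 0, 0, 0, 0.3], [0, 0, -0.3, 0, 0, 0, 0.3], [0, 0, -0.4, 0, 0, 0, 0.3], [0, 0, -0.4, 0, 0, 0, 0.3]]

```text
time_s: 9.07
ee_pos: [0.4637, -0.393, 0.1604]
eef_rot: [-3.141, -0.0, 1.675]
force: [-0.2, 0.8, -1.7]
grip_width: 0.0497
```

>>> play_rows:
  steps:
    - [[0, 0, -0.5, 0, 0, 0, 0.3], [0, 0, -1.5, 0, 0, 0, 0.3], [0, 0, -3, 0, 0, 0, 0.3], [0, 0, -5, 0, 0, 0, 0.3], [0, 0, -7, 0, 0, 0, 0.3], [0, 0, -8.5, 0, 0, 0, 0.3], [0, 0, -9.5, 0, 0, 0, 0.3], [0, 0, -10, 0, 0, 0, 0.3], [0, 0, -10, 0, 0, 0, 0.3]]

```text
time_s: 9.82
ee_pos: [0.4639, -0.3931, 0.2615]
eef_rot: [3.141, 0.001, 1.675]
force: [0.4, -0.1, -1.6]
grip_width: 0.0497
```

```bash
python3 - <<'E'
from h import *
o=ctrl.get_obs();print(o['ee_pos'],o['eef_rot'],o['force'],o['grip_width'])
f=ctrl.camera("scene")["frame"];a=cv2.resize(f[110:270,110:290],(450,400),interpolation=2)
cv2.imwrite("pics/s2.png",a)
t=np.array([.5824,.0283]);yaw=np.radians(78.0)
print("free",t-.028*np.array([np.cos(yaw),np.sin(yaw)]))
E
```

```text
[ 0.46388103 -0.3931254   0.26149273] [3.14126256e+00 1.11337296e-03 1.67514941e+00] [ 0.3580511  -0.14577797 -1.58015898] 0.049714650876349645
free [0.57657847 0.00091187]
```

View pics/s2.png

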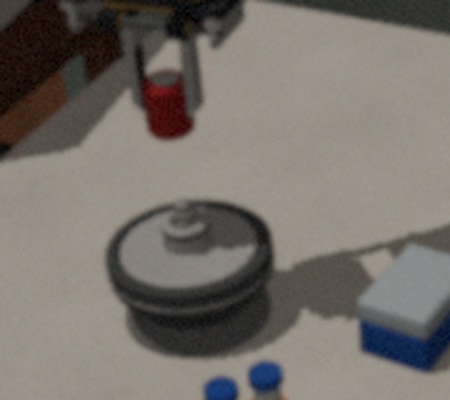

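The nut is off and held in the jaws. The stud and lid hub are exposed and the lid is still seated.

>>> play_rows:
  steps:
    - [[0.7, 0.3, 0, 0, 0, 0.05, 0.3], [2, 0.8, 0, 0, 0, 0.15, 0.3], [4, 1.6, 0, 0, 0, 0.27, 0.3], [7, 2.8, 0, 0, 0, 0.39, 0.3], [10, 4, 0, 0, 0, 0.51, 0.3], [13, 5.2, 0, 0, 0, 0.63, 0.3], [16, 6.4, 0, 0, 0, 0.75, 0.3], [19, 7.6, 0, 0, 0, 0.87, 0.3], [22, 8.8, 0, 0, 0, 0.99, 0.3], [25, 10, 0, 0, 0, 1.11, 0.3], [28, 11.2, 0, 0, 0, 1.23, 0.3], [31, 12.4, 0, 0, 0, 1.35, 0.3], [33.5, 13.5, 0, 0, 0, 1.47, 0.3], [35.5, 14.3, 0, 0, 0, 1.59, 0.3], [37, 14.9, 0, 0, 0, 1.71, 0.3], [37.7, 15.2, 0, 0, 0, 1.81, 0.3], [38, 15.3, 0, 0, 0, 1.89, 0.3], [38, 15.3, 0, 0, 0, 1.89, 0.3], [38, 15.3, 0, 0, 0, 1.89, 0.3]]

```text
time_s: 11.45
ee_pos: [0.576, 0.0009, 0.2593]
eef_rot: [3.141, 0.002, -0.212]
force: [0.2, 0.0, -2.8]
grip_width: 0.0494
```

```bash
python3 - <<'E'
from h import *
o=ctrl.get_obs();print(o['ee_pos'],o['eef_rot'],o['qpos'],o['force'])
c=ctrl.camera("wrist");cv2.imwrite("pics/w3.png",c["frame"])
y=np.radians(77.5);R=np.array([[np.cos(y),-np.sin(y)],[np.sin(y),np.cos(y)]])
L=np.array([[85,55],[-85,55],[-85,-55],[85,-55],[52,0],[-28,0]])/1000
print(proj(c,np.c_[L@R.T+[.5835,.028],[.024]*4+[.045,.005]]))
E
```

```text
[0.57600885 0.00090263 0.259321  ] [ 3.14111463e+00  2.09951557e-03 -2.11940539e-01] [-6.19415852e-02  3.25912135e-01  1.36246614e+00 -1.59975321e-04
  1.45536176e+00  1.50017048e-01] [ 0.24058687  0.01686676 -2.76250493]
[[271.17620835  92.85687911]
 [274.67841864 256.82437336]
 [375.88031096 257.47877666]
 [381.7679827   93.61258857]
 [326.31967419 126.41335633]
 [325.62769905 202.38477241]]
```

View pics/w3.png

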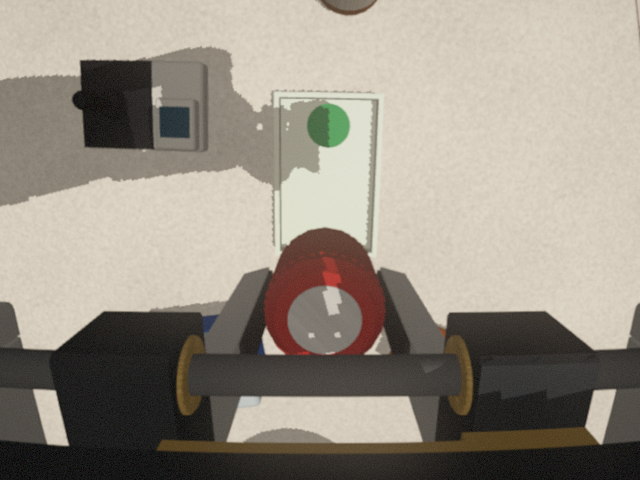

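>>> play_rows:
  steps:
    - [[0.2, -0.2, 1, 0, 0, 0, 0.3], [0.2, -0.2, 3, 0, 0, 0, 0.3], [0.2, -0.2, 6, 0, 0, 0, 0.3], [0.2, -0.2, 9, 0, 0, 0, 0.3], [0.2, -0.2, 12, 0, 0, 0, 0.3], [0.2, -0.2, 15, 0, 0, 0, 0.3], [0.2, -0.2, 17.5, 0, 0, 0, 0.3], [0.2, -0.2, 19.5, 0, 0, 0, 0.3], [0.2, -0.2, 21, 0, 0, 0, 0.3], [0.2, -0.2, 22, 0, 0, 0, 0.3], [0.2, -0.2, 22.5, 0, 0, 0, 0.3], [0.2, -0.2, 22.5, 0, 0, 0, 0.3]]

```text
time_s: 12.5
ee_pos: [0.5776, 0.002, 0.0335]
eef_rot: [3.141, 0.003, -0.211]
force: [-0.5, 0.2, -3.2]
grip_width: 0.0497
```

>>> play_rows:
  steps:
    - [[0, 0, 0.1, 0, 0, 0, 0.3], [0, 0, 0.2, 0, 0, 0, 0.3], [0, 0, 0.3, 0, 0, 0, 0.3], [0, 0, 0.4, 0, 0, 0, 0.3], [0, 0, 0.4, 0, 0, 0, 0.3], [0, 0, 0.4, 0, 0, 0, 0.3]]

```text
time_s: 13.0
ee_pos: [0.5776, 0.0021, 0.0297]
eef_rot: [3.141, 0.003, -0.211]
force: [0.3, -0.2, -1.9]
grip_width: 0.0497
```

>>> play_rows:
  steps:
    - [[0, 0, 0.04, 0, 0, 0, 0.3], [0, 0, 0.08, 0, 0, 0, 0.3], [0, 0, 0.12, 0, 0, 0, 0.3], [0, 0, 0.12, 0, 0, 0, 0.3]]

```text
time_s: 13.33
ee_pos: [0.5776, 0.0021, 0.0285]
eef_rot: [3.141, 0.003, -0.211]
force: [-0.6, 0.1, -2.0]
grip_width: 0.0493
```

>>> play_rows:
  steps:
    - [[0, 0, 0.04, 0, 0, 0, 0.3], [0, 0, 0.08, 0, 0, 0, 0.3], [0, 0, 0.1, 0, 0, 0, 0.3], [0, 0, 0.1, 0, 0, 0, 0.3]]

```text
time_s: 13.67
ee_pos: [0.5776, 0.002, 0.0281]
eef_rot: [3.141, 0.003, -0.211]
force: [-3.8, 0.5, 6.4]
grip_width: 0.0495
```

Contact with the tray floor, at the expected height. Next I ease off, open and rise.

>>> play_rows:
  steps:
    - [[0, 0, -0.02, 0, 0, 0, 0.3], [0, 0, -0.02, 0, 0, 0, 0.55], [0, 0, -0.02, 0, 0, 0, 0.72], [0, 0, -0.02, 0, 0, 0, 0.72], [0, 0, -0.02, 0, 0, 0, 0.72], [0, 0, -0.02, 0, 0, 0, 0.72], [0, 0, -1, 0, 0, 0, 0.72], [0, 0, -3, 0, 0, 0, 0.72], [0, 0, -6, 0, 0, 0, 0.72], [0, 0, -10, 0, 0, 0, 0.8], [0, 0, -14, 0, 0, 0, 1], [0, 0, -18, 0, 0, 0, 1], [0, 0, -22, 0, 0, 0, 1], [0, 0, -23, 0, 0, 0, 1], [0, 0, -23, 0, 0, 0, 1]]

```text
time_s: 14.92
ee_pos: [0.5792, 0.002, 0.2623]
eef_rot: [-3.141, -0.004, -0.211]
force: [-0.2, 0.0, -0.8]
grip_width: 0.0937
```

```bash
python3 - <<'E'
from h import *
o=ctrl.get_obs();print(o['ee_pos'],o['eef_rot'],o['qpos'][5],o['force'],o["grip_width"])
c=ctrl.camera("scene");f=c["frame"];cv2.imwrite("pics/s4.png",cv2.resize(f[180:340,150:420],(790,468),interpolation=2))
h=cv2.cvtColor(f,cv2.COLOR_BGR2HSV)
m=((h[...,0]<8)|(h[...,0]>172))&(h[...,1]>130);m[:240]=0;m[340:]=0;m[:,:250]=0;m[:,350:]=0
b=blob(m);print(b.min(0),b.max(0),proj(c,[[.578,.002,.005],[.578,.002,.065]]))
E
```

```text
[0.57916323 0.00204894 0.26229409] [-3.14118651 -0.00373113 -0.21133079] 0.15172571768965107 [-0.19427083  0.03494106 -0.81775663] 0.09374445568483686
[294. 275.] [312. 299.] [[304.07850745 295.15114376]
 [303.92261056 277.05630644]]
```

View pics/s4.png

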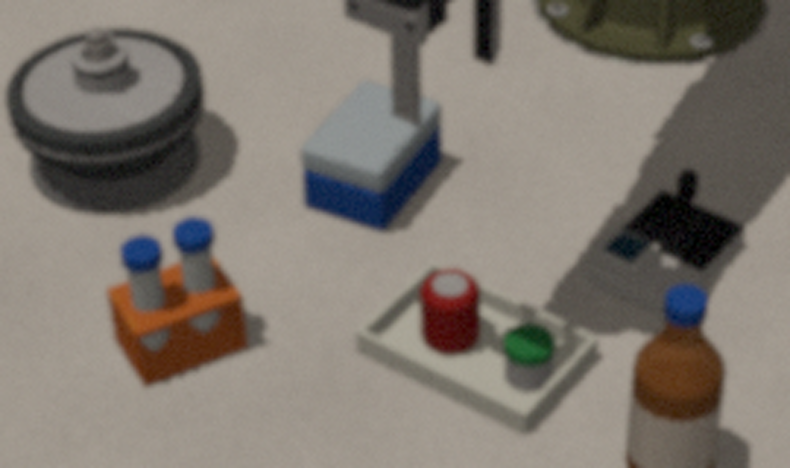

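The nut stands upright in the tray, clear of the tin (blob centre about (303,287), as predicted). Next I go to the lid.

>>> play_rows:
  steps:
    - [[-3, 41, 0, 0, 0, 0, 1], [-3, 41, 0, 0, 0, 0, 1], [-3, 41, 0, 0, 0, 0, 1], [-3, 41, 0, 0, 0, 0, 1], [-3, 41, 0, 0, 0, 0, 1], [-3, 41, 0, 0, 0, 0, 1], [-3, 41, 0, 0, 0, 0, 1], [-3, 41, 0, 0, 0, 0, 1], [-3, 41, 0, 0, 0, 0, 1], [-3, 41, 0, 0, 0, 0, 1], [-3, 41, 0, 0, 0, 0, 1], [-3, 41, 0, 0, 0, 0, 1], [-3, 41, 0, 0, 0, 0, 1], [-3, 41, 0, 0, 0, 0, 1]]

```text
time_s: 16.13
ee_pos: [0.4634, -0.3914, 0.2586]
eef_rot: [-3.141, 0.001, -0.21]
force: [0.2, -0.6, 0.4]
grip_width: 0.094
```

```bash
python3 - <<'E'
from h import *
o=ctrl.get_obs();print(o['ee_pos'],o['eef_rot'],o['qpos'][5],o['force'],o["grip_width"])
print(delta(np.array([.464,-.393,.110])-o['ee_pos']))
c=ctrl.camera("wrist");cv2.imwrite("pics/w5.png",c["frame"][80:400,160:500].repeat(2,0).repeat(2,1)[:600])
th=np.linspace(0,2*np.pi,60)
for z,r in((.125,.026),(.125,.017),(.093,.075),(.092,.079),(.149,.014)):
  q=proj(c,np.c_[.464+r*np.cos(th),-.393+r*np.sin(th),0*th+z])-[160,80];print(z,r,2*q.min(0),2*q.max(0))
E
```

```text
[ 0.46344411 -0.39136121  0.25864041] [-3.14105871e+00  1.44013975e-03 -2.10215412e-01] -0.5512672063848351 [ 0.23047934 -0.60648358  0.43302789] 0.09402254731848099
[ 0.10996789  0.1566079  14.86381615]
0.125 0.026 [265.73328668 232.36581615] [395.00124997 358.48162193]
0.125 0.017 [288.10458551 254.87891224] [372.63584819 337.34512551]
0.093 0.075 [160.57427152 106.03073632] [499.65610119 438.85539585]
0.092 0.079 [152.05755808  96.35370101] [508.16658842 445.96563603]
0.149 0.014 [292.9377332  274.00577751] [368.02569304 346.94250542]
```

View pics/w5.png

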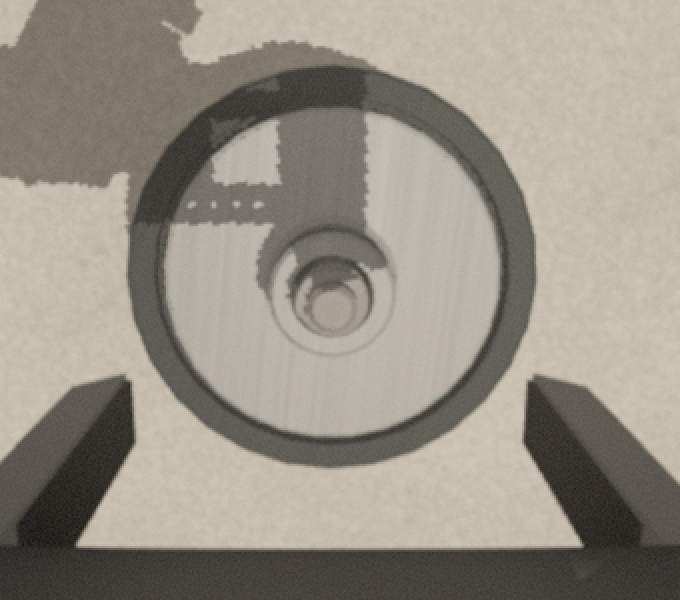

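The hub top is centred at crop (334,292), about 1.3 mm from the prediction. I correct for that and grip the hub.

>>> play_rows:
  steps:
    - [[0.2, 0.1, 3.5, 0, 0, 0, 1], [0.2, 0.1, 7, 0, 0, 0, 1], [0.2, 0.1, 10.5, 0, 0, 0, 1], [0.2, 0.1, 13, 0, 0, 0, 1], [0.2, 0.1, 15, 0, 0, 0, 1], [0.2, 0.1, 15.9, 0, 0, 0, 1], [0.2, 0.1, 16.2, 0, 0, 0, 1], [0.2, 0.1, 16.2, 0, 0, 0, 1], [0.2, 0.1, 16.2, 0, 0, 0, 0.3], [0.2, 0.1, 16.2, 0, 0, 0, 0.3], [0.2, 0.1, 16.2, 0, 0, 0, 0.3], [0.2, 0.1, 16.2, 0, 0, 0, 0.3], [0.2, 0.1, 16.2, 0, 0, 0, 0.3], [0.2, 0.1, 16.2, 0, 0, 0, 0.3], [0.2, 0.1, 16.2, 0, 0, 0, 0.3]]
  force: 40

```text
time_s: 17.43
ee_pos: [0.4651, -0.3927, 0.0971]
eef_rot: [-3.141, 0.001, -0.21]
force: [-0.5, -0.2, 1.8]
grip_width: 0.0519
```

>>> play_rows:
  steps:
    - [[0, 0, -0.2, 0, 0, 0, 0.3], [0, 0, -0.6, 0, 0, 0, 0.3], [0, 0, -1.2, 0, 0, 0, 0.3], [0, 0, -2, 0, 0, 0, 0.3], [0, 0, -3, 0, 0, 0, 0.3], [0, 0, -4, 0, 0, 0, 0.3], [0, 0, -5, 0, 0, 0, 0.3], [0, 0, -6, 0, 0, 0, 0.3], [0, 0, -7, 0, 0, 0, 0.3], [0, 0, -8.5, 0, 0, 0, 0.3], [0, 0, -10, 0, 0, 0, 0.3], [0, 0, -11.5, 0, 0, 0, 0.3], [0, 0, -12.5, 0, 0, 0, 0.3], [0, 0, -13, 0, 0, 0, 0.3], [0, 0, -13, 0, 0, 0, 0.3]]

```text
time_s: 18.68
ee_pos: [0.4654, -0.3929, 0.2283]
eef_rot: [3.141, -0.0, -0.21]
force: [0.2, -0.6, -5.1]
grip_width: 0.0517
```

```bash
python3 - <<'E'
from h import *
o=ctrl.get_obs();print(o['ee_pos'],o['eef_rot'],o['force'],o['moment'],o["grip_width"])
print(delta(np.array([.4515,.377,o['ee_pos'][2]])-o['ee_pos']))
c=ctrl.camera("scene");cv2.imwrite("pics/s6.png",cv2.resize(c["frame"][110:270,110:290],(450,400),interpolation=2))
E
```

```text
[ 0.46542744 -0.39291572  0.22830444] [ 3.14087406e+00 -3.29226004e-04 -2.09904295e-01] [ 0.15725204 -0.55543038 -5.14442628] [-0.07806559  0.07340653  0.04664866] 0.05166425262279622
[-1.74046221e+01 -7.50114487e+01 -5.96326937e-02]
```

View pics/s6.png

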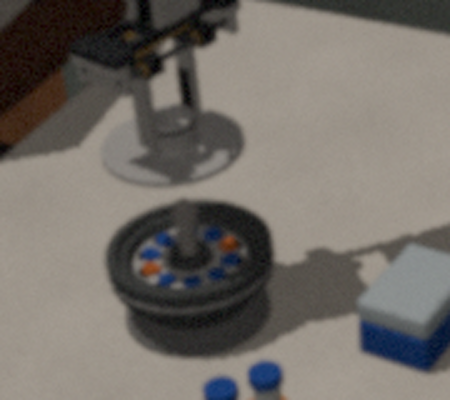

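The lid is held level above the rotor and the tubes are visible. I carry it to the mat.

>>> play_rows:
  steps:
    - [[-0.2, -0.8, 0, 0, 0, 0, 0.3], [-0.6, -2.5, 0, 0, 0, 0, 0.3], [-1.2, -5, 0, 0, 0, 0, 0.3], [-1.9, -8, 0, 0, 0, 0, 0.3], [-2.6, -11, 0, 0, 0, 0, 0.3], [-3.2, -14, 0, 0, 0, 0, 0.3], [-3.9, -17, 0, 0, 0, 0, 0.3], [-4.6, -20, 0, 0, 0, 0, 0.3], [-5.3, -23, 0, 0, 0, 0, 0.3], [-6, -26, 0, 0, 0, 0, 0.3], [-6.7, -29, 0, 0, 0, 0, 0.3], [-7.4, -32, 0, 0, 0, 0, 0.3], [-8.1, -35, 0, 0, 0, 0, 0.3], [-8.8, -38, 0, 0, 0, 0, 0.3], [-9.5, -41, 0, 0, 0, 0, 0.3], [-10.2, -44, 0, 0, 0, 0, 0.3], [-10.9, -47, 0, 0, 0, 0, 0.3], [-11.4, -49, 0, 0, 0, 0, 0.3], [-11.6, -50, 0, 0, 0, 0, 0.3], [-11.6, -50, 0, 0, 0, 0, 0.3]]

```text
time_s: 20.4
ee_pos: [0.4553, 0.1221, 0.2267]
eef_rot: [3.142, 0.002, -0.208]
force: [-0.1, -0.5, -5.3]
grip_width: 0.0513
```

```bash
python3 - <<'E'
from h import *
o=ctrl.get_obs();print(o['ee_pos'],o['eef_rot'],o['force'],o["grip_width"])
print(delta(np.array([.4515,.377,.22])-o['ee_pos']))
E
```

```text
[0.45526074 0.12208779 0.22666271] [ 3.14153582e+00  2.04153889e-03 -2.07553424e-01] [-0.14847192 -0.4729518  -5.2802318 ] 0.05127173692108248
[ -5.61951596 -24.86667031   0.67633134]
```

>>> play_rows:
  steps:
    - [[-0.2, -0.8, 0, 0, 0, 0, 0.3], [-0.6, -2.5, 0, 0, 0, 0, 0.3], [-1.1, -5, 0, 0, 0, 0, 0.3], [-1.8, -8, 0, 0, 0, 0, 0.3], [-2.5, -11, 0, 0, 0, 0, 0.3], [-3.2, -14, 0, 0, 0, 0, 0.3], [-3.8, -17, 0, 0, 0, 0, 0.3], [-4.5, -20, 0, 0, 0, 0, 0.3], [-5, -22.5, 0, 0, 0, 0, 0.3], [-5.4, -24, 0, 0, 0, 0, 0.3], [-5.6, -24.9, 0, 0, 0, 0, 0.3], [-5.6, -24.9, 0, 0, 0, 0, 0.3], [-5.6, -24.9, 0, 0, 0, 0, 0.3]]

```text
time_s: 21.48
ee_pos: [0.452, 0.3765, 0.2264]
eef_rot: [3.141, 0.002, -0.208]
force: [0.6, -0.7, -3.7]
grip_width: 0.0519
```

```bash
python3 - <<'E'
from h import *
o=ctrl.get_obs();print(o['ee_pos'],o['eef_rot'],o['force'],o["grip_width"])
print(delta(np.array([.4515,.377,.0221])-o['ee_pos']))
E
```

```text
[0.45195629 0.37646386 0.2263625 ] [ 3.14073228e+00  2.35977732e-03 -2.07951946e-01] [ 0.59136003 -0.72543273 -3.74038619] 0.051868820902346444
[-7.51361402e-03 -6.06126077e-02  2.04262803e+01]
```

>>> play_rows:
  steps:
    - [[0, 0, 0.7, 0, 0, 0, 0.3], [0, 0, 2, 0, 0, 0, 0.3], [0, 0, 4, 0, 0, 0, 0.3], [0, 0, 6.5, 0, 0, 0, 0.3], [0, 0, 9, 0, 0, 0, 0.3], [0, 0, 11.5, 0, 0, 0, 0.3], [0, 0, 14, 0, 0, 0, 0.3], [0, 0, 16, 0, 0, 0, 0.3], [0, 0, 18, 0, 0, 0, 0.3], [0, 0, 19.3, 0, 0, 0, 0.3], [0, 0, 20.1, 0, 0, 0, 0.3], [0, 0, 20.5, 0, 0, 0, 0.3], [0, 0, 20.5, 0, 0, 0, 0.3], [0, 0, 20.6, 0, 0, 0, 0.3], [0, 0, 20.7, 0, 0, 0, 0.3], [0, 0, 20.8, 0, 0, 0, 0.3], [0, 0, 20.8, 0, 0, 0, 0.3], [0, 0, 20.8, 0, 0, 0, 0.3]]

```text
time_s: 22.98
ee_pos: [0.4515, 0.3765, 0.0186]
eef_rot: [3.141, 0.002, -0.208]
force: [-0.4, -0.1, -4.0]
grip_width: 0.0517
```

>>> play_rows:
  steps:
    - [[0, 0, 0.04, 0, 0, 0, 0.3], [0, 0, 0.08, 0, 0, 0, 0.3], [0, 0, 0.12, 0, 0, 0, 0.3], [0, 0, 0.16, 0, 0, 0, 0.3], [0, 0, 0.16, 0, 0, 0, 0.3], [0, 0, 0.16, 0, 0, 0, 0.3]]

```text
time_s: 23.48
ee_pos: [0.4515, 0.3765, 0.017]
eef_rot: [3.141, 0.002, -0.208]
force: [0.5, -0.3, -4.4]
grip_width: 0.0516
```

>>> play_rows:
  steps:
    - [[0, 0, 0.03, 0, 0, 0, 0.3], [0, 0, 0.06, 0, 0, 0, 0.3], [0, 0, 0.09, 0, 0, 0, 0.3], [0, 0, 0.09, 0, 0, 0, 0.3]]

```text
time_s: 23.82
ee_pos: [0.4516, 0.3765, 0.0162]
eef_rot: [3.141, 0.002, -0.208]
force: [-0.3, -0.0, -4.4]
grip_width: 0.0517
```

>>> play_rows:
  steps:
    - [[0, 0, 0.03, 0, 0, 0, 0.3], [0, 0, 0.06, 0, 0, 0, 0.3], [0, 0, 0.06, 0, 0, 0, 0.3]]

```text
time_s: 24.07
ee_pos: [0.4515, 0.3765, 0.0161]
eef_rot: [3.141, 0.002, -0.208]
force: [-5.0, -2.6, 4.7]
grip_width: 0.0515
```

Contact at the expected height. Ease off, open and rise.

>>> play_rows:
  steps:
    - [[0, 0, 0, 0, 0, 0, 0.3], [0, 0, 0, 0, 0, 0, 0.7], [0, 0, 0, 0, 0, 0, 1], [0, 0, 0, 0, 0, 0, 1], [0, 0, 0, 0, 0, 0, 1], [0, 0, 0, 0, 0, 0, 1], [0, 0, -1, 0, 0, 0, 1], [0, 0, -3, 0, 0, 0, 1], [0, 0, -6, 0, 0, 0, 1], [0, 0, -10, 0, 0, 0, 1], [0, 0, -14, 0, 0, 0, 1], [0, 0, -18, 0, 0, 0, 1], [0, 0, -20, 0, 0, 0, 1], [0, 0, -20, 0, 0, 0, 1]]

```text
time_s: 25.23
ee_pos: [0.4531, 0.3774, 0.2225]
eef_rot: [-3.135, -0.004, -0.208]
force: [-1.0, 0.3, -0.5]
grip_width: 0.0941
```

```bash
python3 - <<'E'
from h import *
o=ctrl.get_obs();print(o['ee_pos'],o['eef_rot'],o['force'],o["grip_width"])
f=ctrl.camera("scene")["frame"][170:370,130:530]
w=ctrl.camera("wrist")["frame"]
cv2.imwrite("pics/s7.png",np.vstack([cv2.resize(f,(600,300),interpolation=2),cv2.resize(w,(400,300)).copy() if 0 else cv2.copyMakeBorder(cv2.resize(w,(400,300)),0,0,0,200,0)]))
E
```

```text
[0.4531316  0.37744564 0.22251084] [-3.13535934 -0.00398634 -0.20783749] [-0.97061616  0.3348325  -0.4578303 ] 0.09407913189274772
```

View pics/s7.png

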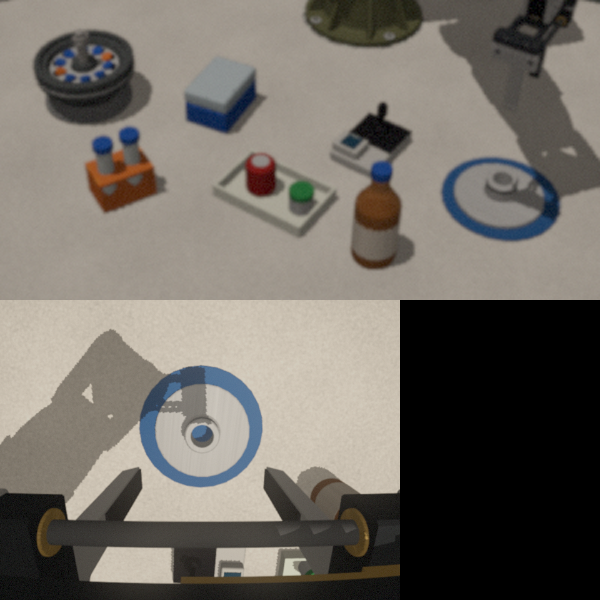

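The lid lies flat and centred on the mat, at (201,427) in the wrist picture, with an even blue ring all round and the hub up. The nut stands in the tray and the bystanders are where they were.

```bash
python3 -c "
from station import ctrl
print(ctrl.hand_in())"
```

```text
the job is handed in; nothing more can be done
None
```

The job is handed in at about 25 s of robot time, well inside the 72 s limit.

- **Nut:** I unscrewed it counter-clockwise by about 276° in one grip, lifted it clear and set it open end down on the free part of the tray floor. Contact force was about 8–9 N. The last picture shows it standing upright, clear of the grease tin.
- **Lid:** I gripped it by the hub, lifted it over the stud and lowered it onto the mat. It touched at the expected height with about 9 N. The last pictures show it flat, hub up and wholly on the mat, with an even blue ring around it.
- **Last checks:** The gripper was empty and about 0.2 m up, touching nothing. The bottle, rack, stage control and tip box look unmoved. No check failed; camera estimates differed by only 1–3 mm.

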